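# Clamp a stuck jar in the rack-feed jig

## Task

Take the screw-top jar that stands near the front of the bench, stand it upright on the jig's bed between the rubber jaw and the wooden vee block, then turn the black feed knob clockwise, going along with it as it travels, until the jaw has pushed the jar home into the vee and grips it there with about 11 newtons, ready for its stuck lid to be loosened. The jar is glass: never squeeze it with more than 25 newtons in the jig. Drive the jaw by turning its knob only, never shove the jig along on its mat with more than 15 newtons or push the saddle or jaw by hand, and leave the other things on the bench where they are.

Things in the scene. Friction and masses are not known exactly. Their poses are not given: they have to be found in the camera images.
- jar_center (a point): Centre (half-way up) of the glass jar: brown, round, black screw lid, 62 mm in diameter (lid a little less), 86 mm tall, standing upright on the bench at the start; z up. 0.15 to 0.31 kg. Grasp it across its diameter from above, above the heights of the jig's jaw and vee.
- jig: Holding jig: aluminium plate 104 x 270 x 10 mm on a fixed black rubber mat 3 mm thick; origin under the mat's centre. +y is the feed direction: saddle, knob and rubber jaw at the -y end, wooden vee block (top 52 mm over the bench, 120-degree vee opening to -y) at the +y end. The vee is screwed down anywhere in its slots: from bed_spot the jar slides 9 to 23 mm in +y before it is home. That must be felt.
- bed_spot (a point): Point on top of the plate (13 mm over the bench, on the jig's centre line) on which to put the jar's underside centre; axes as the jig's. There the jar has 13 mm of air to the wound-back jaw. A few mm off is fine: the jaw pushes the jar over the bed (up to 4 N of rubbing) and the vee centres it.
- knob_grip (a point): Centre of the feed knob: round, black, ribbed, 44 mm in diameter, 36 mm tall, on a vertical axis; its top is 97 mm and its underside 61 mm over the bench, this point half-way up. It rides on the saddle (top 44 mm, its bearing collar 52 mm over the bench), so it shifts along the jig's +y as it turns.
- jaw_face (a point): Centre of the rubber jaw's face, 40 mm over the bench; the face is 70 mm wide, 34 mm tall (top 57 mm over the bench) and 56 mm ahead (+y of the jig) of the knob's axis. The rubber yields about 0.2 mm per newton.
- feed_knob (a joint): Knob angle, rad: 0 at the start (jaw fully back), grows clockwise from above, to 4.1. Rack and pinion: saddle, knob, jaw move 12 mm along the jig's +y per rad. Friction 0.18 N m opposes turning and may act either way in a halted hand: compare with free turning. Each newton of clamping adds 0.012 N m, less any push on the knob along +y. Let go, it holds up to 15 N and springs back from more.
- saddle: Grey carriage under the knob, 92 x 60 mm, origin on the knob's axis 13 mm over the bench, axes as the jig's. Do not push it by hand: turn the knob.
- jaw_pad: The black rubber jaw itself (its face is described by jaw_face); moved by the knob only.
- clay_pot: Bystander: small terracotta pot, 64 mm wide, 62 mm tall. Leave it.
- wood_wedge: Bystander: hardwood wedge 94 x 58 x 24 mm. Leave it.
- chip_a: Bystander: bit of broken plaster, 30 mm. Leave it.
- chip_b: Bystander: bit of broken plaster, 20 mm. Leave it.
- bed (a joint): How far the jig has been shoved on its rubber mat along +y (+) or -y (-) of the jig, m; 0 at the start, springs back. It gives 1 mm per 6 N of net push along y that the robot puts on the jig, e.g. through the knob by a hand that turns it without travelling along. Past 3 mm (18 N) the mat is torn loose.

How it is judged:
On the way, in this order (a step that is already met when the one before it is completed fails the run):
1. the jar stands upright on the jig's bed between jaw and vee, let go, not yet clamped (x of jar_center in the frame of jig between -0.02 and 0.02 m and y of jar_center in the frame of jig between 0.015 and 0.065 m and z of jar_center in the frame of jig below 0.061 m and angle between jar_center's own z axis and vertical below 0.1 rad and contact force between the fingers and jar below 0.3 N), for 0.1 s.
2. the jaw, driven by the knob, grips the jar in the vee with 6 to 20 N (value of joint feed_knob above 1.2 rad and contact force between jaw_pad and jar between 6 and 20 N), for 0.2 s.
At the end, for the whole second after the job is handed in: The jar stands upright (within 0.1 rad) on the jig's bed, centred in the vee (within 5 mm of the jig's centre line), gripped by the jaw with 6 to 20 N and at rest, with the knob let go (contact force between jaw_pad and jar between 6 and 20 N and z of jar_center in the frame of jig below 0.061 m and angle between jar_center's own z axis and vertical below 0.1 rad and linear speed of jar below 0.01 m/s and velocity of joint feed_knob below 0.05 rad/s and x of jar_center in the frame of jig between -0.005 and 0.005 m); the robot touches nothing.
It fails at once if the jaw squeezes the glass jar with more than 25 N (contact force between jaw_pad and jar above 25 N).
It fails at once if the robot pushes the saddle or jaw by hand (contact force between any of the arm, the fingers and saddle_c0 above 8 N or contact force between any of the arm, the fingers and saddle_c1 above 8 N or contact force between any of the arm, the fingers and jaw_pad above 8 N).
It fails at once if a bystander is moved by more than 30 mm (distance of any of clay_pot, wood_wedge, chip_a, chip_b from where it was at the start of the episode above 0.03 m).
It fails at once if the jig is shoved along its mat by more than 3 mm (18 N) (value of joint bed above 0.003 m or value of joint bed below -0.003 m).
It also fails if it takes over 72 s, if anything falls off the work surface, if the arm or the gripper's body presses on something with over 40 N, if the wrist force passes 120 N, or if a joint passes its speed limit or range.

## Robot

A 7-joint arm with a two-finger parallel gripper is mounted at the origin on a cart in front of the work surface, level with it; the furniture and walls round the work are solid. World frame = base frame: x ahead of the robot, y to its left, z up, the work surface at z = 0. Lengths are in m, angles in rad, forces in N, time in s.
With the tool pointing down it reaches from about 0.4 to 0.75 m from the base axis. Payload 19.5 kg.
Tool frame: the origin (TCP) lies on the centre line of the jaws, within the pads' length; the fingertips stand ctrl.tip_extent ahead of it and the grasp point (between the pads) lies 3 mm ahead of it (ctrl.tip_extent is the distance from the TCP to the fingertips, in m); z points along the fingers, y is the line along which they close (so a half turn about z gives the same grasp; the last joint's range is limited). The gripper opens to 85 mm and grips with 20 to 120 N. Pads are 22 mm wide; open, the fingers measure 114 mm over their backs; the gripper's body (76 mm by 85 mm) begins 54 mm behind the grasp point. The pads swing forward as they close: fully open they stand 13 mm farther back than shut.
Start: joints at [-1.234, 0.707, -0.028, 1.485, 0.022, 0.951, -0.075], TCP at [0.213, 0.534, 0.223] pointing down, gripper open.
Joint ranges: [-2.71, 2.71], [-0.32, 2.16], [-1.57, 1.52], [0, 2.45], [-1.46, 4.6], [0, 2.02], [-2.83, 2.83]. Speed limits (rad/s): [1.89, 1.89, 2.57, 2.57, 3.01, 3.01, 3.01].

## Interface

Orientations are given as a 3x3 rotation matrix whose columns are the frame's x, y, z axes.
In Python, from cell import ctrl, viewer gives the robot as it stands.
- The arm moves only by the shell command python3 -m pendant 'ROWS' [FORCE]. ROWS is JSON, a list of rows, each a list of 5 numbers: the shift along the tool's x, y, z in m, then the turn about the tool's z in rad, then the finger opening in m, from 0 to 0.0854. In form: [[x, y, z, yaw, gripper], ...]. A call has 1 to 10 rows; each row is the pose to reach, as a shift and turn from the pose commanded when the call began, along the tool's axes at that moment; what a row does not reach only later rows make up. A row lasts 1/10 s, in which the tool goes at most 50 mm and 8.59 degrees, less where a joint would pass 70% of its speed; a pose out of reach is approached as far as the arm can. A call with a gripper value outside its range is refused whole. The fingers move at their own pace and stop on an object; FORCE is the grip in N (left out, the last holds). Time passes only in rows, so rows that repeat a pose let the fingers close. It gives the time, the measured TCP pose, the force, the opening and the grip force at its end, in the units of the state.
- ctrl.get_state(): the state, without advancing time (a new reading comes with each control period).
- viewer.get_image(name): name is "side" or "top" or "wrist"; returns the picture (400x640x3 uint8, blue, green, red); there is no depth.
- viewer.calibration(name): a dict with "fx", "fy", "cx", "cy" (pixels), "view" (4x4, takes a point from world to camera coordinates); the wrist camera has in their place "hand_eye" (4x4, takes a point from camera to tool coordinates, whose origin is the TCP and whose axes are the flange's). Camera axes: x right, y down, z forward; pixel columns grow to the right and rows downward; lengths in m; the calibration is good to about 2 mm. A picture is of the moment at which its call begins: read the wrist's pose just before it. calibration takes no time and is no camera call.
- ctrl.job_done(): hands the job in; it is judged then, once.
The state is a dict: "time_s": time; "joint_positions": joint angles; "joint_vel": joint speeds; "tau": joint torques, N m; "tcp_pos": TCP position; "orientation": TCP orientation; "ft_force": force on the tool from outside, world axes, zero at the start; "ft_torque": the same for the moment, N m; "finger_gap": finger opening in m; "gripper_force": force on a finger pad.
Only numpy, scipy, OpenCV 4.12 (cv2) and the standard library are available. Lean on these libraries where they do the work, as an engineer would, in place of code of your own. Each camera call takes 0.05 s, during which the arm holds its last target. There are 200 camera calls.

## Working session

There is one attempt and no reset: what is moved stays moved. The work goes in short steps, Python scripts to look and compute and a shell command to move; the robot and the scene stay as the last step left them, time stands still between calls to the robot, and variables do not carry over. Pictures are saved under pics/ and viewed, at most 11 in all, crops included, and the job is handed in when it is done.

```bash
mkdir -p pics; ls
python3 - <<'E'
from cell import ctrl, viewer
import cv2
s=ctrl.get_state()
for n in("top","side"):
    cv2.imwrite(f"pics/{n}0.png",viewer.get_image(n)); c=viewer.calibration(n); print(n,c)
print(viewer.calibration("wrist"),ctrl.tip_extent)
print({k:s[k] for k in s})
E
```

```text
pics
top {'fx': 494.3564684982199, 'fy': 494.3564684982199, 'cx': 319.06748624727777, 'cy': 195.66142407665996, 'view': array([[ 0.02559744, -0.99892476, -0.03865364,  0.28881821],
       [-0.99000159, -0.01996553, -0.13963609,  0.5411569 ],
       [ 0.1387142 ,  0.04184149, -0.98944816,  0.84419011],
       [ 0.        ,  0.        ,  0.        ,  1.        ]])}
side {'fx': 394.6398221136624, 'fy': 394.6398221136624, 'cx': 316.95225727294434, 'cy': 206.0326521029399, 'view': array([[-0.94002565, -0.3410632 ,  0.00526083,  0.58882378],
       [-0.22641853,  0.61236262, -0.75746067,  0.0035306 ],
       [ 0.25512043, -0.71322361, -0.6528596 ,  0.96545677],
       [ 0.        ,  0.        ,  0.        ,  1.        ]])}
{'fx': 276.8709244331646, 'fy': 276.8709244331646, 'cx': 319.9051439373347, 'cy': 197.74483198037706, 'hand_eye': array([[ 5.56959754e-04, -9.56727504e-01, -2.90984834e-01,
         7.50481347e-02],
       [ 9.99999779e-01,  4.26922103e-04,  5.10375441e-04,
        -1.81274451e-05],
       [-3.64062364e-04, -2.90985054e-01,  9.56727530e-01,
        -1.50796185e-01],
    
[... 223 characters left out ...]
6695]), 'joint_vel': array([ 0.00345395, -0.00103016,  0.00226395,  0.0026059 , -0.00092474,
        0.00077985, -0.00060883]), 'tau': array([ 3.71437600e-04, -8.83210230e+01,  1.23473950e+00, -2.36180502e+01,
        1.69333635e-02,  6.31939227e-03, -3.13393258e-07]), 'tcp_pos': array([0.21252784, 0.53397756, 0.22302761]), 'orientation': array([[-9.29122967e-01,  3.69770677e-01, -3.98873612e-04],
       [ 3.69770892e-01,  9.29122368e-01, -1.05468544e-03],
       [-1.93893556e-05, -1.12742432e-03, -9.99999364e-01]]), 'ft_force': array([-0.30728899,  0.30117774, -0.88392008]), 'ft_torque': array([ 0.02884976, -0.00375493, -0.00236096]), 'gripper_force': 0.0, 'finger_gap': 0.08543337804462697}
```

View pics/top0.png

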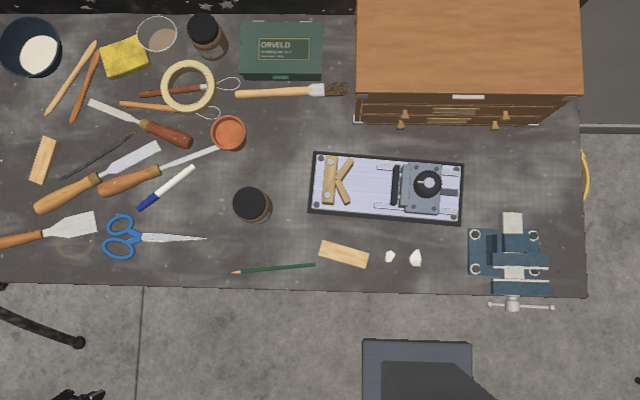

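View pics/side0.png

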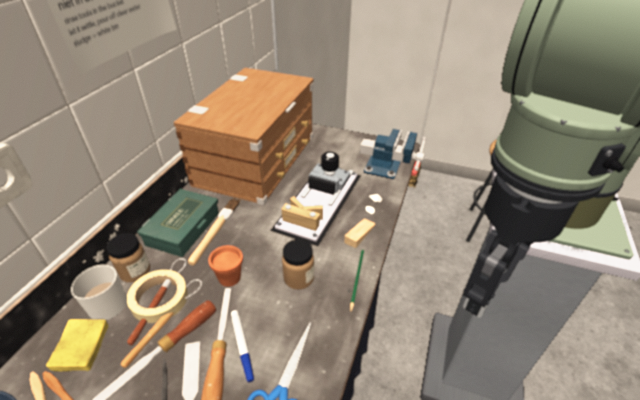

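The top view shows the jar lid near (251,203), the jig mat with corners near (314,150), (464,163), (461,225) and (307,211), the knob near (428,183), the vee at the left, and the chips near (390,256) and (415,258). I'll enlarge the jig area.

```bash
python3 - <<'E'
import cv2
im=cv2.imread("pics/top0.png")[140:270,220:480]
cv2.imwrite("pics/crop.png",cv2.resize(im,None,fx=3,fy=3,interpolation=cv2.INTER_CUBIC))
E
cat > h.py <<'E'
import numpy as np
from cell import ctrl, viewer
def ray(name,uv,z,st=None):
    c=viewer.calibration(name)
    if name=="wrist":
        T=np.eye(4);T[:3,:3]=st["orientation"];T[:3,3]=st["tcp_pos"];M=T@c["hand_eye"]
    else: M=np.linalg.inv(c["view"])
    d=M[:3,:3]@[(uv[0]-c["cx"])/c["fx"],(uv[1]-c["cy"])/c["fy"],1]; o=M[:3,3]
    return o+d*(z-o[2])/d[2]
def toolshift(target):
    """xyz world target -> shift in the tool frame, from the measured pose"""
    s=ctrl.get_state(); return s["orientation"].T@(np.array(target)-s["tcp_pos"])
E
```

```text
(no output)
```

View pics/crop.png

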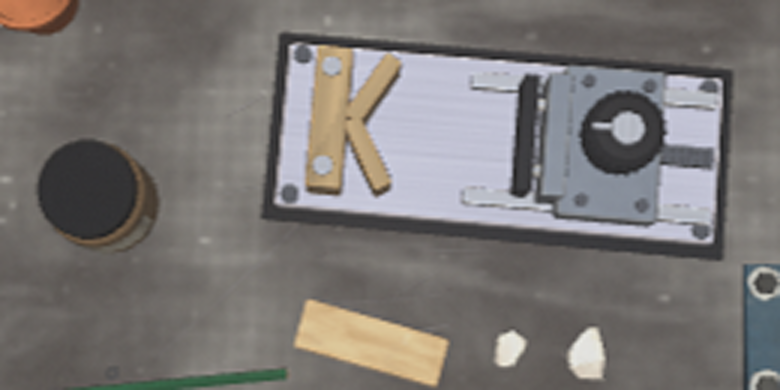

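The crop shows the lid at crop (88,189), the knob top at (623,132) and the mat corners at (280,32), (732,70), (722,258) and (262,218).

Run:
```python
from h import *
f=lambda u,v,z: ray("top",(220+u/3,140+v/3),z)
np.set_printoptions(precision=4,suppress=True)
print("jar",f(88,189,.086)); k=f(623,132,.097); print("knob",k)
m=[f(*p,.003) for p in((280,32),(732,70),(722,258),(262,218))]; m=np.array(m); c=m.mean(0);print("mat",m,c)
pl=np.array([f(*p,.013) for p in((287,41),(724,78),(715,245),(273,208))]);print("plate c",pl.mean(0))
y=(m[0]+m[3]-m[1]-m[2])[:2]; y/=np.linalg.norm(y); print("y axis",y, np.degrees(np.arctan2(y[1],y[0])))
x=np.array([y[1],-y[0]]); print("knob in jig",(k-c)[:2]@x,(k-c)[:2]@y)
print("jawtop", f(525,135,.057))
for p in((510,348),(587,352)):print("chip",f(*p,.01))
b=k[:2]+y*(.056+.013+.031); print("bed_spot",b, (b-c[:2])@x,(b-c[:2])@y)
print("pot",ray("top",(228,130),.062), "wedge", f(372,342,.024))
jar=f(88,189,.086)
print(toolshift([jar[0],jar[1],.20]))
```

```text
jar [0.5133 0.4187 0.086 ]
knob [0.5503 0.1171 0.097 ]
mat [[0.6264 0.316  0.003 ]
 [0.6068 0.0326 0.003 ]
 [0.4889 0.0404 0.003 ]
 [0.5075 0.324  0.003 ]] [0.5574 0.1782 0.003 ]
plate c [0.5566 0.1786 0.013 ]
y axis [0.0672 0.9977] 86.14586275582083
knob in jig -0.002922373928141563 -0.06150684735855463
jawtop [0.5542 0.1671 0.057 ]
chip [0.4307 0.1703 0.01  ]
chip [0.4294 0.1239 0.01  ]
bed_spot [0.5571 0.2168] -0.002922373928141588 0.03849315264144542
pot [0.6482 0.4679 0.062 ] wedge [0.4319 0.2543 0.024 ]
[-0.3221  0.0041  0.0231]
```

```bash
python3 -m pendant '[[-0.035,0,0,0.13,0.0854],[-0.075,0,0,0.26,0.0854],[-0.115,0,0,0.39,0.0854],[-0.155,0,0,0.52,0.0854],[-0.195,0,0,0.65,0.0854],[-0.235,0,0,0.78,0.0854],[-0.275,0.004,0,0.91,0.0854],[-0.31,0.004,0.01,1.04,0.0854],[-0.322,0.004,0.02,1.17,0.0854],[-0.322,0.004,0.02,1.26,0.0854]]'; python3 -m pendant '[[0,0,0,0,0.0854],[0,0,0,0,0.0854],[0,0,0,0,0.0854]]'
python3 - <<'E'
from h import *
import cv2
np.set_printoptions(precision=4,suppress=True)
s=ctrl.get_state(); im=viewer.get_image("wrist"); cv2.imwrite("pics/w1.png",im)
print(s["tcp_pos"],s["orientation"],s["joint_positions"],s["ft_force"])
E
```

```text
time_s: 1.1
tcp_pos: [0.5146, 0.4169, 0.2014]
orientation: [[0.076, 0.997, -0.001], [0.997, -0.076, -0.003], [-0.003, -0.001, -1.0]]
ft_force: [-0.5, -0.8, 1.0]
finger_gap: 0.0853
gripper_force: 0.0
time_s: 1.4
tcp_pos: [0.513, 0.4191, 0.2037]
orientation: [[0.065, 0.998, -0.0], [0.998, -0.065, 0.0], [0.0, -0.0, -1.0]]
ft_force: [0.0, 0.3, 1.0]
finger_gap: 0.0851
gripper_force: 0.0
[0.513  0.4191 0.2037] [[ 0.0651  0.9979 -0.    ]
 [ 0.9979 -0.0651  0.0002]
 [ 0.0002 -0.     -1.    ]] [-0.846   0.8946  0.2882  1.1478 -0.2476  1.1317 -0.6207] [0.0448 0.3108 1.0356]
```

View pics/w1.png

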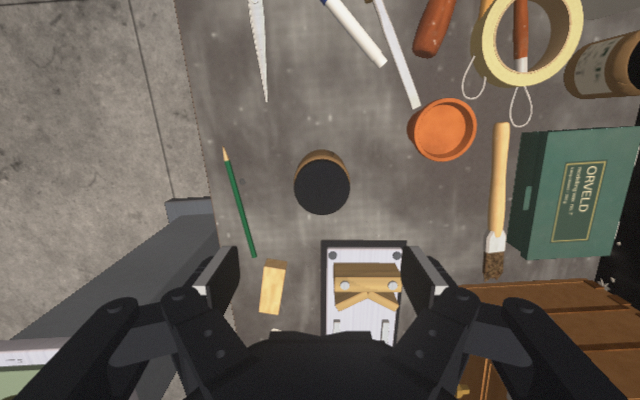

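The wrist view shows the lid centred near (322,189), with its top disc from column 294 to 350. The jig's vee is at (367,285).

Run:
```python
from h import *
np.set_printoptions(precision=4,suppress=True)
s=ctrl.get_state()
for p in((322,189),(294,189),(350,189),(322,214)): print(ray("wrist",p,.086,s))
for p in((322,241),(407,240)): print("mat far corners",ray("wrist",p,.003,s))
j=ray("top",(249.3,203),.086)
c=viewer.calibration("wrist");T=np.eye(4);T[:3,:3]=s["orientation"];T[:3,3]=s["tcp_pos"]
v=np.linalg.inv(T@c["hand_eye"])@[*j,1];print(v[:2]/v[2]*c["fx"]+[c["cx"],c["cy"]])
```

```text
[0.5145 0.4211 0.086 ]
[0.4865 0.4229 0.086 ]
[0.5426 0.4192 0.086 ]
[0.5128 0.3944 0.086 ]
mat far corners [0.509  0.3239 0.003 ]
mat far corners [0.6271 0.3177 0.003 ]
[320.9786 191.304 ]
```

```bash
python3 -m pendant '[[0.001,0.001,0.04,0,0.0854],[0.001,0.001,0.08,0,0.0854],[0.001,0.001,0.115,0,0.0854],[0.001,0.001,0.134,0,0.0854],[0.001,0.001,0.134,0,0.0854],[0.001,0.001,0.134,0,0.04],[0.001,0.001,0.134,0,0.04],[0.001,0.001,0.134,0,0.04],[0.001,0.001,0.134,0,0.04],[0.001,0.001,0.134,0,0.04]]' 45; python3 -m pendant '[[0,0,0,0,0.04],[0,0,0,0,0.04],[0,0,0,0,0.04],[0,0,-0.02,0,0.04],[0,0,-0.05,0,0.04],[0,0,-0.08,0,0.04],[0,0,-0.10,0,0.04],[0,0,-0.10,0,0.04]]'
python3 - <<'E'
from h import *
import cv2
np.set_printoptions(precision=4,suppress=True)
s=ctrl.get_state(); im=viewer.get_image("wrist"); cv2.imwrite("pics/w2.png",im)
print(s["tcp_pos"],s["finger_gap"],s["gripper_force"],s["ft_force"],toolshift([.5571,.2168,.17]))
E
```

```text
time_s: 2.45
tcp_pos: [0.515, 0.4204, 0.0716]
orientation: [[0.068, 0.998, 0.002], [0.998, -0.068, 0.002], [0.002, 0.002, -1.0]]
ft_force: [-2.0, -0.5, 11.7]
finger_gap: 0.0518
gripper_force: 44.7
time_s: 3.25
tcp_pos: [0.5153, 0.4205, 0.1731]
orientation: [[0.068, 0.998, 0.004], [0.998, -0.068, 0.003], [0.003, 0.004, -1.0]]
ft_force: [-0.5, -0.1, -2.5]
finger_gap: 0.0518
gripper_force: 47.5
[0.5153 0.4205 0.1731] 0.051784440395605924 47.52443253993988 [-0.5446 -0.0638 -2.5258] [-0.2     0.0561  0.0007]
```

View pics/w2.png

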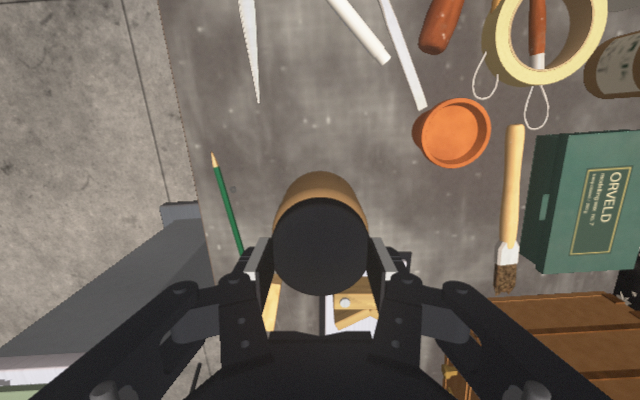

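The jar is lifted, held level and centred between the fingers; the lid centre is at (320,248).

Run:
```python
from h import *
np.set_printoptions(precision=4,suppress=True)
s=ctrl.get_state()
for z in (.1845,.1875): 
  for p in ((320,248),(273,248),(367,248)): print(z,ray("wrist",p,z,s))
```

```text
0.1845 [0.5142 0.4241 0.1845]
0.1845 [0.4885 0.4258 0.1845]
0.1845 [0.54   0.4223 0.1845]
0.1875 [0.5143 0.4256 0.1875]
0.1875 [0.4892 0.4273 0.1875]
0.1875 [0.5395 0.4239 0.1875]
```

```bash
python3 -m pendant '[[-0.03,0.01,0,0,0.04],[-0.065,0.02,0,0,0.04],[-0.1,0.03,0,0,0.04],[-0.135,0.04,0,0,0.04],[-0.17,0.05,0,0,0.04],[-0.195,0.057,0,0,0.04],[-0.203,0.057,0,0,0.04],[-0.203,0.057,0.03,0,0.04],[-0.203,0.057,0.06,0,0.04],[-0.203,0.057,0.06,0,0.04]]'; python3 -m pendant '[[0,0,0,0,0.04],[0,0,0,0,0.04]]'
python3 - <<'E'
from h import *
import cv2
np.set_printoptions(precision=4,suppress=True)
s=ctrl.get_state(); a=viewer.get_image("side"); b=viewer.get_image("top")
cv2.imwrite("pics/s3.png",np.hstack([cv2.resize(a[120:270,240:390],None,fx=2.66,fy=2.66,interpolation=2),cv2.resize(b[120:270,300:450],None,fx=2.66,fy=2.66,interpolation=2)]))
print(s["tcp_pos"],s["orientation"],s["finger_gap"],s["gripper_force"],s["ft_force"])
E
```

```text
time_s: 4.3
tcp_pos: [0.5553, 0.2133, 0.106]
orientation: [[0.067, 0.998, -0.006], [0.998, -0.067, -0.002], [-0.002, -0.006, -1.0]]
ft_force: [0.1, -0.1, -2.2]
finger_gap: 0.0516
gripper_force: 48.2
time_s: 4.5
tcp_pos: [0.5579, 0.2137, 0.1108]
orientation: [[0.068, 0.998, 0.001], [0.998, -0.068, 0.0], [0.001, 0.001, -1.0]]
ft_force: [0.1, 0.3, -2.7]
finger_gap: 0.0514
gripper_force: 48.3
[0.5579 0.2137 0.1108] [[ 0.0677  0.9977  0.0014]
 [ 0.9977 -0.0677  0.0005]
 [ 0.0006  0.0014 -1.    ]] 0.051394232402623266 48.260552287101746 [ 0.06    0.2678 -2.6926]
```

View pics/s3.png

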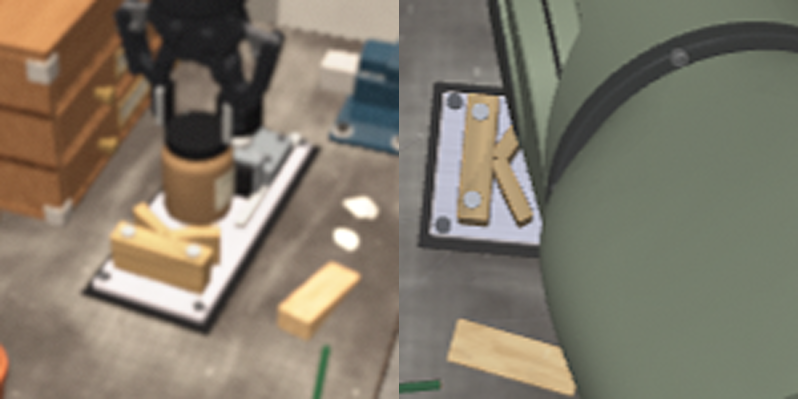

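The side crop shows the jar held upright by its lid above the bed, between jaw and vee, clear on both sides. I'll lower it by feel.

```bash
python3 -m pendant '[[0,0,0.005,0,0.04],[0,0,0.009,0,0.04],[0,0,0.012,0,0.04],[0,0,0.014,0,0.04],[0,0,0.016,0,0.04],[0,0,0.016,0,0.04]]'; python3 -m pendant '[[0,0,0.002,0,0.04],[0,0,0.004,0,0.04],[0,0,0.006,0,0.04],[0,0,0.006,0,0.04]]'
```

```text
time_s: 5.2
tcp_pos: [0.5573, 0.2133, 0.0932]
orientation: [[0.068, 0.998, -0.0], [0.998, -0.068, -0.0], [-0.0, -0.0, -1.0]]
ft_force: [-0.7, 0.7, -2.6]
finger_gap: 0.0516
gripper_force: 48.3
time_s: 5.6
tcp_pos: [0.5573, 0.2133, 0.0872]
orientation: [[0.068, 0.998, -0.0], [0.998, -0.068, -0.0], [-0.0, -0.0, -1.0]]
ft_force: [0.4, -0.2, -2.5]
finger_gap: 0.0517
gripper_force: 48.3
```

```bash
python3 -m pendant '[[0,0,0.001,0,0.04],[0,0,0.0015,0,0.04],[0,0,0.0015,0,0.04]]'; python3 -m pendant '[[0,0,0.001,0,0.04],[0,0,0.0015,0,0.04],[0,0,0.0015,0,0.04]]'
```

```text
time_s: 5.9
tcp_pos: [0.5574, 0.2134, 0.0859]
orientation: [[0.068, 0.998, -0.0], [0.998, -0.068, -0.0], [-0.0, -0.0, -1.0]]
ft_force: [-0.5, -0.2, -1.6]
finger_gap: 0.052
gripper_force: 48.3
time_s: 6.2
tcp_pos: [0.5575, 0.2135, 0.0848]
orientation: [[0.068, 0.998, 0.0], [0.998, -0.068, 0.0], [0.0, 0.0, -1.0]]
ft_force: [-1.4, 1.0, 3.2]
finger_gap: 0.0517
gripper_force: 49.1
```

```bash
python3 -m pendant '[[0,0,0,0,0.0854],[0,0,0,0,0.0854],[0,0,0,0,0.0854],[0,0,0,0,0.0854],[0,0,-0.01,0,0.0854],[0,0,-0.04,0,0.0854],[0,0,-0.08,0,0.0854],[0,0,-0.115,0,0.0854],[0,0,-0.13,0,0.0854],[0,0,-0.13,0,0.0854]]'; python3 -m pendant '[[-0.04,0,0,0,0.0854],[-0.08,0,0,0,0.0854],[-0.095,0,0,0,0.0854],[-0.095,0,0,0,0.0854],[-0.095,0,0,0,0.0854]]'
python3 - <<'E'
from h import *
import cv2
np.set_printoptions(precision=4,suppress=True)
s=ctrl.get_state(); a=viewer.get_image("wrist"); cv2.imwrite("pics/w4.png",a)
print(s["tcp_pos"],s["orientation"],s["finger_gap"],s["joint_positions"],s["ft_force"],s["ft_torque"])
E
```

```text
time_s: 7.2
tcp_pos: [0.5582, 0.2136, 0.2173]
orientation: [[0.068, 0.998, 0.004], [0.998, -0.068, 0.001], [0.002, 0.003, -1.0]]
ft_force: [-0.4, -0.2, 0.3]
finger_gap: 0.0854
gripper_force: 0.0
time_s: 7.7
tcp_pos: [0.5509, 0.1195, 0.2143]
orientation: [[0.068, 0.998, -0.0], [0.998, -0.068, 0.001], [0.001, -0.001, -1.0]]
ft_force: [-0.6, 1.0, -0.2]
finger_gap: 0.0854
gripper_force: 0.0
[0.5509 0.1195 0.2143] [[ 0.0675  0.9977 -0.0005]
 [ 0.9977 -0.0675  0.0005]
 [ 0.0005 -0.0005 -1.    ]] 0.0853686039491332 [-0.3893  0.7137  0.2348  1.5452 -0.1955  0.9062 -0.1564] [-0.5658  1.0282 -0.1911] [-0.0166  0.0065  0.0243]
```

View pics/w4.png

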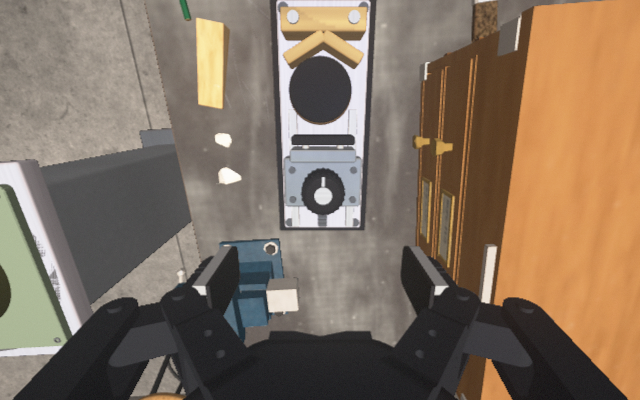

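The wrist view shows the jar upright on the bed (lid at (320,90)) clear of the jaw and vee, and the knob top at (323,191) with its white pointer facing the jaw.

Run:
```python
from h import *
np.set_printoptions(precision=4,suppress=True)
s=ctrl.get_state()
k=ray("wrist",(323,191),.097,s); print("knob",k,"jar",ray("wrist",(320,90),.099,s))
for p in((301,191),(345,191)):print(ray("wrist",p,.097,s))
for p in((273,2),(374,2),(281,229),(364,229)):print("mat",ray("wrist",p,.003,s))
```

```text
knob [0.5531 0.1199 0.097 ] jar [0.5564 0.2145 0.099 ]
[0.5311 0.1214 0.097 ]
[0.5752 0.1185 0.097 ]
mat [0.5101 0.3177 0.003 ]
mat [0.6235 0.3102 0.003 ]
mat [0.4896 0.0421 0.003 ]
mat [0.6068 0.0344 0.003 ]
```

```bash
python3 -m pendant '[[0,0.0025,0.03,0,0.065],[0,0.0025,0.07,0,0.065],[0,0.0025,0.1,0,0.065],[0,0.0025,0.12,0,0.065],[0,0.0025,0.128,0,0.065],[0,0.0025,0.128,0,0.065],[0,0.0025,0.128,0,0.065]]' 20;python3 - <<'E'
from h import *
s=ctrl.get_state();print(s["ft_force"],s["ft_torque"],s["tcp_pos"])
E
python3 -m pendant '[[0,0,0,0,0.03],[0,0,0,0,0.03],[0,0,0,0,0.03],[0,0,0,0,0.03],[0,0,0,0,0.03],[0,0,0,0,0.03]]'
python3 -c "
from h import *
s=ctrl.get_state();print(s['ft_force'],s['ft_torque'],s['tcp_pos'])"
```

```text
time_s: 8.45
tcp_pos: [0.5538, 0.1189, 0.0873]
orientation: [[0.067, 0.998, 0.001], [0.998, -0.067, 0.0], [0.0, 0.001, -1.0]]
ft_force: [1.0, 0.3, -0.8]
finger_gap: 0.065
gripper_force: 0.0
[ 1.04578405  0.30317936 -0.75002096] [ 0.02956711 -0.00110227  0.00725126] [0.55381439 0.11892138 0.08730866]
time_s: 9.05
tcp_pos: [0.5539, 0.1186, 0.0882]
orientation: [[0.068, 0.998, 0.002], [0.998, -0.068, 0.001], [0.001, 0.002, -1.0]]
ft_force: [-6.0, 0.2, 26.7]
finger_gap: 0.0298
gripper_force: 13.3
[-5.9878842   0.23185803 26.66619807] [-0.0563396   1.4265897   0.02288944] [0.55387269 0.11863822 0.08822288]
```

Run:
```python
from h import *
import cv2
a=viewer.get_image("side"); b=viewer.get_image("wrist")
cv2.imwrite("pics/s5.png",np.hstack([cv2.resize(a[120:220,280:380],None,fx=4,fy=4,interpolation=2),cv2.resize(b[100:350,200:450],None,fx=1.6,fy=1.6,interpolation=2)]))
s=ctrl.get_state();print(s['ft_force'],s['ft_torque'],s['tcp_pos'],s["finger_gap"],s["gripper_force"])
```

```text
[-6.21604391  0.55163823 26.6170821 ] [-0.0793652   1.45062247 -0.01759777] [0.55387424 0.11861483 0.08819972] 0.029982963622634216 13.27036816830514
```

View pics/s5.png

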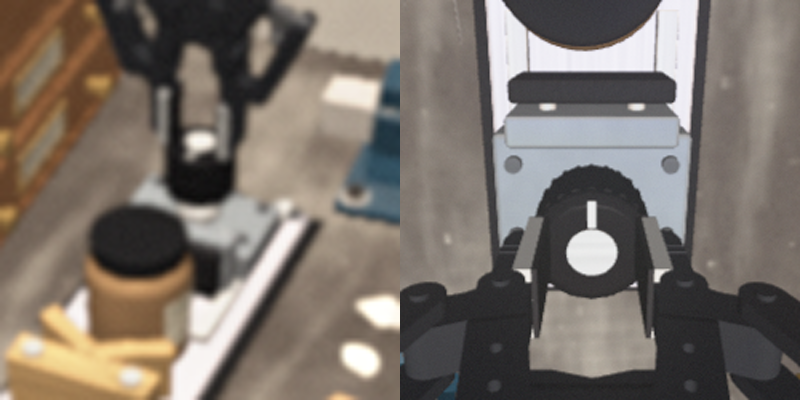

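The fingers straddle the upper part of the knob, clear of the saddle, with the knob about centred between the pads. I'll open, turn back a quarter turn and close along the feed direction.

```bash
python3 -m pendant '[[0,0,0,0,0.06],[0,0,0,0,0.06],[0,-0.0005,-0.0015,-0.1,0.06],[0,-0.0005,-0.0015,-0.25,0.06],[0,-0.0005,-0.0015,-0.4,0.06],[0,-0.0005,-0.0015,-0.55,0.06],[0,-0.0005,-0.0015,-0.7,0.06],[0,-0.0005,-0.0015,-0.85,0.06],[0,-0.0005,-0.0015,-1.0,0.06],[0,-0.0005,-0.0015,-1.15,0.06]]';python3 -m pendant '[[0,0,0,-0.15,0.06],[0,0,0,-0.3,0.06],[0,0,0,-0.42,0.06],[0,0,0,-0.42,0.06],[0,0,0,-0.42,0.06]]'
python3 - <<'E'
from h import *
s=ctrl.get_state();print(s["ft_force"],s["ft_torque"],s["tcp_pos"],s["joint_positions"])
E
python3 -m pendant '[[0,0,0,0,0.04],[0,0,0,0,0.038],[0,0,0,0,0.036],[0,0,0,0,0.034],[0,0,0,0,0.032]]'
python3 -c "
from h import *
s=ctrl.get_state();print(s['ft_force'],s['ft_torque'],s['tcp_pos'])"
```

```text
time_s: 10.15
tcp_pos: [0.553, 0.1184, 0.0881]
orientation: [[-0.886, 0.464, 0.0], [0.464, 0.886, -0.0], [-0.0, -0.0, -1.0]]
ft_force: [-0.5, -0.9, 0.3]
finger_gap: 0.06
gripper_force: 0.0
time_s: 10.65
tcp_pos: [0.553, 0.1183, 0.088]
orientation: [[-0.997, 0.073, -0.0], [0.073, 0.997, -0.0], [0.0, -0.0, -1.0]]
ft_force: [0.2, -0.2, -0.4]
finger_gap: 0.06
gripper_force: 0.0
[ 0.17615954 -0.21551793 -0.37908643] [-0.03754692  0.02012825  0.02741253] [0.55296373 0.11831419 0.08801856] [-0.14278805  0.88618778 -0.2438292   1.66003438  0.32085359  0.63503798
  0.93767431]
time_s: 11.15
tcp_pos: [0.553, 0.1177, 0.0884]
orientation: [[-0.998, 0.07, 0.0], [0.07, 0.998, -0.001], [-0.0, -0.001, -1.0]]
ft_force: [-2.6, -5.0, 10.3]
finger_gap: 0.0322
gripper_force: 5.1
[-2.57348239 -4.985883   10.26281043] [-1.30626369  0.44124207 -0.0420992 ] [0.55304643 0.11770516 0.08836037]
```

```bash
python3 -m pendant '[[0,0,0,0,0.055],[0,-0.0014,0,0,0.055],[0,-0.0014,0,0,0.045],[0,-0.0014,0,0,0.02],[0,-0.0014,-0.0005,0,0.02],[0,-0.0014,-0.001,0,0.02],[0,-0.0014,-0.0015,0,0.02],[0,-0.0014,-0.0015,0,0.02]]' 35
python3 -c "
from h import *
s=ctrl.get_state();print(s['ft_force'],s['ft_torque'],s['tcp_pos'])"
```

```text
time_s: 11.95
tcp_pos: [0.5528, 0.1172, 0.0894]
orientation: [[-0.998, 0.069, -0.0], [0.069, 0.998, 0.0], [0.0, 0.0, -1.0]]
ft_force: [0.0, -0.4, 1.2]
finger_gap: 0.0201
gripper_force: 0.0
[ 0.03416844 -0.40673411  1.15243879] [-0.00696035  0.004236    0.03787774] [0.55277486 0.11715689 0.08941961]
```

Run:
```python
from h import *
import cv2
a=viewer.get_image("side"); b=viewer.get_image("wrist")
cv2.imwrite("pics/s6.png",np.hstack([cv2.resize(a[120:220,280:380],None,fx=4,fy=4,interpolation=2),cv2.resize(b[80:330,200:450],None,fx=1.6,fy=1.6,interpolation=2)]))
s=ctrl.get_state();print(s['ft_force'],s['ft_torque'],s['tcp_pos'],s["finger_gap"],s["gripper_force"])
```

```text
[-0.29214486  1.07819943  1.39154786] [0.02178357 0.04235938 0.065492  ] [0.55276375 0.1171772  0.08942692] 0.0200053687589892 0.6082733161747456
```

View pics/s6.png

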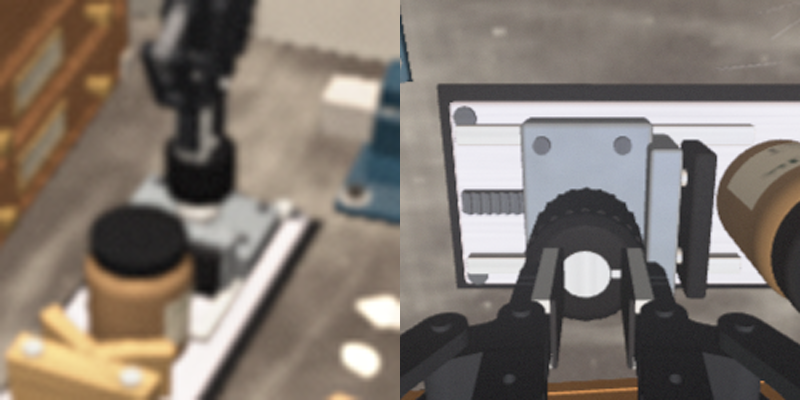

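The fingers have closed on top of the knob, so the tips really sit near z≈0.097, higher than expected. The earlier "grips" were on the top edges. I need to go lower, testing the gap for 44 mm.

```bash
python3 -m pendant '[[0,0,-0.006,0,0.03],[0,0,-0.006,0,0.054],[0,0,-0.006,0,0.054],[0,0,-0.006,0,0.054],[0,0,0.0,0,0.054],[0,0,0.006,0,0.054],[0,0,0.012,0,0.054],[0,0,0.012,0,0.054]]' 20; python3 -m pendant '[[0,0,0,0,0.045],[0,0,0,0,0.042],[0,0,0,0,0.040],[0,0,0,0,0.038],[0,0,0,0,0.038]]'
```

```text
time_s: 12.85
tcp_pos: [0.5524, 0.1169, 0.0764]
orientation: [[-0.998, 0.069, -0.002], [0.069, 0.998, -0.0], [0.002, -0.001, -1.0]]
ft_force: [-0.1, 0.7, -0.1]
finger_gap: 0.054
gripper_force: 0.0
time_s: 13.35
tcp_pos: [0.5526, 0.1158, 0.0777]
orientation: [[-0.998, 0.07, -0.001], [0.07, 0.998, -0.002], [0.001, -0.002, -1.0]]
ft_force: [-1.4, -6.7, 4.1]
finger_gap: 0.043
gripper_force: 19.7
```

```bash
python3 -m pendant '[[0,0,0,0,0.054],[0,0,0,0,0.054],[0,-0.002,0.003,0,0.054],[0,-0.002,0.005,0,0.054],[0,-0.002,0.005,0,0.054],[0,-0.002,0.005,0,0.044],[0,-0.002,0.005,0,0.04],[0,-0.002,0.005,0,0.035],[0,-0.002,0.005,0,0.03],[0,-0.002,0.005,0,0.03]]' 40; python3 -c "
from h import *
s=ctrl.get_state();print(s['ft_force'],s['ft_torque'],s['tcp_pos'],s['joint_positions'])"
```

```text
time_s: 14.35
tcp_pos: [0.5527, 0.1149, 0.0728]
orientation: [[-0.998, 0.069, 0.0], [0.069, 0.998, -0.0], [-0.0, -0.0, -1.0]]
ft_force: [-1.9, -1.9, 5.4]
finger_gap: 0.0424
gripper_force: 39.7
[-1.90930646 -1.94632525  5.40709317] [-4.54344595e-01  3.81359578e-01  4.80107638e-05] [0.55268152 0.11487117 0.0728073 ] [-0.14155468  0.90908782 -0.23513965  1.67249349  0.33252151  0.59965023
  0.93641983]
```

```bash
cat > r.py <<'E'
from h import *
import sys
s=ctrl.get_state();R=s["orientation"];th=np.arctan2(R[0,1],R[1,1])-np.arctan2(.069,.998)
jy=np.array([.0672,.9977])
print("th %.3f  y_travel %.4f (ideal %.4f) Fy %.1f Fx %.1f Fz %.1f Tz %.3f j7 %.2f t %.2f"%(th,(s["tcp_pos"][:2]-[.5527,.1147])@jy,.012*th,s["ft_force"][:2]@jy,s["ft_force"][:2]@[.9977,-.0672],s["ft_force"][2],s["ft_torque"][2],s["joint_positions"][6],s["time_s"]))
E
python3 r.py;python3 -m pendant '[[0,0.0006,0,0.05,0.03],[0,0.0012,0,0.1,0.03],[0,0.0018,0,0.15,0.03],[0,0.0024,0,0.2,0.03]]' |tail -2; python3 r.py;  python3 -m pendant '[[0.0002,0.0012,0,0.1,0.03],[0.0005,0.0023,0,0.2,0.03],[0.0007,0.0035,0,0.3,0.03]]'|tail -2; python3 r.py
```

```text
th -0.000  y_travel 0.0002 (ideal -0.0000) Fy -2.1 Fx -1.8 Fz 5.4 Tz 0.000 j7 0.94 t 14.35
finger_gap: 0.0425
gripper_force: 39.7
th 0.202  y_travel 0.0027 (ideal 0.0024) Fy -2.0 Fx -1.2 Fz 5.7 Tz 0.191 j7 0.80 t 14.75
finger_gap: 0.0425
gripper_force: 39.8
th 0.504  y_travel 0.0064 (ideal 0.0060) Fy -0.6 Fx -2.0 Fz 4.8 Tz 0.146 j7 0.59 t 15.05
```

```bash
python3 -m pendant '[[0.0006,0.001,0,0.1,0.03],[0.0011,0.0021,0,0.2,0.03],[0.0014,0.0026,0,0.25,0.03]]' |tail -1; python3 r.py;  python3 -m pendant '[[0.0008,0.0009,0,0.1,0.03],[0.0016,0.0018,0,0.2,0.03]]'|tail -1; python3 r.py;python3 -m pendant '[[0.0005,0.0003,0,0.05,0.03],[0.001,0.0007,0,0.1,0.03]]'|tail -1; python3 r.py
```

```text
gripper_force: 39.9
th 0.753  y_travel 0.0096 (ideal 0.0090) Fy -1.0 Fx -0.1 Fz 4.5 Tz 0.182 j7 0.42 t 15.35
gripper_force: 39.9
th 0.954  y_travel 0.0119 (ideal 0.0114) Fy -0.6 Fx -0.5 Fz 4.4 Tz 0.200 j7 0.29 t 15.55
gripper_force: 39.9
th 1.052  y_travel 0.0131 (ideal 0.0126) Fy -0.0 Fx 0.3 Fz 4.4 Tz 0.199 j7 0.22 t 15.75
```

```bash
python3 -m pendant '[[0.0011,0.0005,0,0.1,0.03],[0.0021,0.0011,0,0.2,0.03]]' |tail -1; python3 r.py;  python3 -m pendant '[[0.0011,0.0003,0,0.1,0.03],[0.0023,0.0006,0,0.2,0.03]]'|tail -1; python3 r.py;python3 -m pendant '[[0.0006,0.0001,0,0.05,0.03],[0.0012,0.0001,0,0.1,0.03]]'|tail -1; python3 r.py;python3 -m pendant '[[0.0006,0.0,0,0.05,0.03],[0.0012,0,0,0.1,0.03]]'|tail -1; python3 r.py;python3 -m pendant '[[0.0006,0.0,0,0.05,0.03],[0.0012,0,0,0.1,0.03]]'|tail -1; python3 r.py
```

```text
gripper_force: 40.1
th 1.253  y_travel 0.0155 (ideal 0.0150) Fy 0.6 Fx 1.3 Fz 3.1 Tz 0.181 j7 0.09 t 15.95
gripper_force: 40.2
th 1.454  y_travel 0.0180 (ideal 0.0174) Fy 0.0 Fx 2.7 Fz 2.1 Tz 0.170 j7 -0.05 t 16.15
gripper_force: 40.3
th 1.552  y_travel 0.0191 (ideal 0.0186) Fy -0.6 Fx 4.0 Fz 1.7 Tz 0.210 j7 -0.11 t 16.35
gripper_force: 40.3
th 1.651  y_travel 0.0203 (ideal 0.0198) Fy -0.8 Fx 4.9 Fz 0.8 Tz 0.270 j7 -0.18 t 16.55
gripper_force: 40.3
th 1.751  y_travel 0.0215 (ideal 0.0210) Fy -0.5 Fx 4.4 Fz 1.9 Tz 0.227 j7 -0.25 t 16.75
```

```bash
python3 -m pendant '[[0.0006,-0.0001,0,0.05,0.03]]' >/dev/null; python3 r.py; python3 -m pendant '[[0.0006,-0.0001,0,0.05,0.03]]' >/dev/null; python3 r.py; python3 -m pendant '[[0.0006,-0.0002,0,0.05,0.03]]' >/dev/null; python3 r.py; python3 -m pendant '[[0.0006,-0.0002,0,0.05,0.03]]' >/dev/null; python3 r.py
```

```text
th 1.801  y_travel 0.0221 (ideal 0.0216) Fy 0.5 Fx 4.6 Fz 1.4 Tz 0.168 j7 -0.29 t 16.85
th 1.852  y_travel 0.0227 (ideal 0.0222) Fy -0.2 Fx 5.4 Fz 1.1 Tz 0.146 j7 -0.32 t 16.95
th 1.901  y_travel 0.0234 (ideal 0.0228) Fy -0.3 Fx 5.1 Fz 0.7 Tz 0.202 j7 -0.35 t 17.05
th 1.952  y_travel 0.0239 (ideal 0.0234) Fy -0.7 Fx 5.4 Fz 0.5 Tz 0.251 j7 -0.39 t 17.15
```

```bash
python3 -m pendant '[[0.0006,-0.0002,0,0.05,0.03]]' >/dev/null; python3 r.py; python3 -m pendant '[[0.0005,-0.0003,0,0.05,0.03]]' >/dev/null; python3 r.py; python3 -m pendant '[[0.0005,-0.0003,0,0.05,0.03]]' >/dev/null; python3 r.py; python3 -m pendant '[[0.0005,-0.0003,0,0.05,0.03]]' >/dev/null; python3 r.py
```

```text
th 2.002  y_travel 0.0245 (ideal 0.0240) Fy -0.5 Fx 5.5 Fz 0.3 Tz 0.198 j7 -0.42 t 17.25
th 2.052  y_travel 0.0251 (ideal 0.0246) Fy -0.4 Fx 6.3 Fz 0.1 Tz 0.204 j7 -0.46 t 17.35
th 2.102  y_travel 0.0257 (ideal 0.0252) Fy -0.4 Fx 6.9 Fz 0.4 Tz 0.199 j7 -0.49 t 17.45
th 2.152  y_travel 0.0263 (ideal 0.0258) Fy -0.4 Fx 6.2 Fz -0.9 Tz 0.208 j7 -0.53 t 17.55
```

```bash
python3 -m pendant '[[0.0005,-0.0003,0,0.05,0.03]]' >/dev/null; python3 r.py; python3 -m pendant '[[0.0005,-0.0004,0,0.05,0.03]]' >/dev/null; python3 r.py; python3 -m pendant '[[0.0005,-0.0004,0,0.05,0.03]]' >/dev/null; python3 r.py; python3 -m pendant '[[0.0004,-0.0004,0,0.05,0.03]]' >/dev/null; python3 r.py
```

```text
th 2.202  y_travel 0.0268 (ideal 0.0264) Fy 0.3 Fx 6.4 Fz -0.2 Tz 0.238 j7 -0.56 t 17.65
th 2.251  y_travel 0.0274 (ideal 0.0270) Fy 0.3 Fx 6.5 Fz -0.9 Tz 0.309 j7 -0.60 t 17.75
th 2.301  y_travel 0.0281 (ideal 0.0276) Fy -0.8 Fx 7.1 Fz -0.1 Tz 0.250 j7 -0.64 t 17.85
th 2.351  y_travel 0.0286 (ideal 0.0282) Fy -1.1 Fx 6.8 Fz -1.4 Tz 0.307 j7 -0.67 t 17.95
```

```bash
python3 -m pendant '[[0.0002,-0.0002,0,0.025,0.03]]' >/dev/null; python3 r.py; python3 -m pendant '[[0.0002,-0.0002,0,0.025,0.03]]' >/dev/null; python3 r.py
```

```text
th 2.376  y_travel 0.0289 (ideal 0.0285) Fy 0.1 Fx 7.6 Fz 0.0 Tz 0.340 j7 -0.69 t 18.05
th 2.400  y_travel 0.0292 (ideal 0.0288) Fy -0.2 Fx 7.0 Fz 0.1 Tz 0.397 j7 -0.71 t 18.15
```

```bash
python3 - <<'E'
from h import *
import cv2
a=viewer.get_image("wrist"); b=viewer.get_image("side")
cv2.imwrite("pics/w7.png",np.hstack([cv2.resize(a[:300,170:470],None,fx=1.33,fy=1.33,interpolation=2),cv2.resize(b[140:240,260:360],(399,399),interpolation=2)]))
E
python3 r.py
```

```text
th 2.400  y_travel 0.0292 (ideal 0.0288) Fy -1.2 Fx 8.1 Fz -0.7 Tz 0.201 j7 -0.71 t 18.25
```

View pics/w7.png

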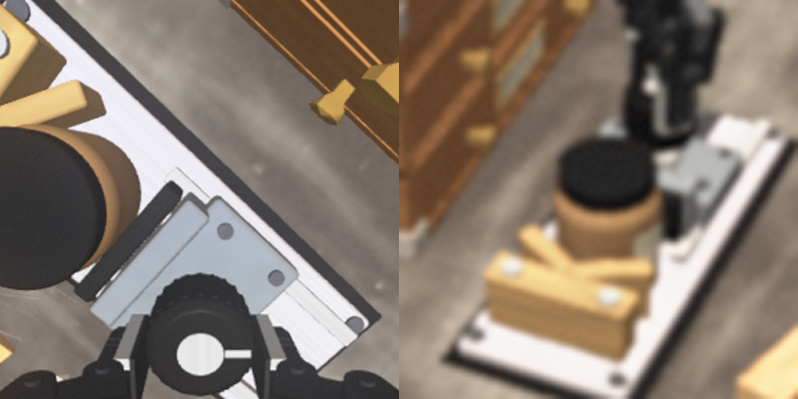

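The picture shows the jar against both the vee and the jaw. The torque rise suggests about 14–15 N, so I'll ease back slightly while reading the torque.

```bash
for i in 1; do python3 -m pendant '[[-0.0002,0.0002,0,-0.025,0.03]]' >/dev/null; python3 r.py; python3 -m pendant '[[-0.0002,0.0002,0,-0.025,0.03]]' >/dev/null; python3 r.py; python3 -m pendant '[[-0.0002,0.0002,0,-0.02,0.03]]' >/dev/null; python3 r.py; done
```

```text
th 2.375  y_travel 0.0289 (ideal 0.0285) Fy -0.3 Fx 7.4 Fz -1.0 Tz -0.003 j7 -0.69 t 18.35
th 2.349  y_travel 0.0286 (ideal 0.0282) Fy -0.8 Fx 6.8 Fz 0.4 Tz 0.011 j7 -0.67 t 18.45
th 2.329  y_travel 0.0283 (ideal 0.0279) Fy -0.3 Fx 7.7 Fz -0.9 Tz -0.028 j7 -0.66 t 18.55
```

```bash
python3 -m pendant '[[-0.0002,0.0002,0,-0.02,0.03],[-0.0002,0.0002,0,-0.02,0.03]]' >/dev/null; python3 r.py; python3 -m pendant '[[-0.0002,0.0002,0,-0.02,0.048],[-0.0002,0.0002,0,-0.02,0.056],[-0.0002,0.0002,0,-0.02,0.056],[-0.0002,0.0002,0,-0.02,0.056],[-0.0002,0.0002,-0.01,-0.02,0.056],[-0.0002,0.0002,-0.04,-0.02,0.056],[-0.0002,0.0002,-0.08,-0.02,0.056],[-0.0002,0.0002,-0.12,-0.02,0.056],[-0.0002,0.0002,-0.13,-0.02,0.056],[-0.0002,0.0002,-0.13,-0.02,0.056]]'
python3 - <<'E'
from h import *
import cv2
cv2.imwrite("pics/w8.png",viewer.get_image("wrist"))
E
```

```text
th 2.309  y_travel 0.0280 (ideal 0.0277) Fy 0.2 Fx 7.1 Fz -0.0 Tz 0.063 j7 -0.64 t 18.75
time_s: 19.75
tcp_pos: [0.5548, 0.1425, 0.2041]
orientation: [[0.709, 0.705, 0.002], [0.705, -0.709, 0.001], [0.002, 0.001, -1.0]]
ft_force: [-0.5, -0.5, -0.4]
finger_gap: 0.056
gripper_force: 0.0
```

View pics/w8.png

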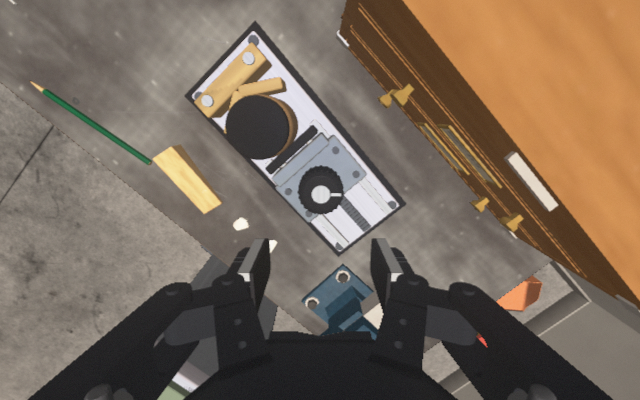

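The wrist view shows the jar home in the vee with the jaw against it, the knob free, and its pointer at about 2.29 rad clockwise. That corresponds to roughly 10 N, so I'm handing in.

```bash
python3 -c "
from cell import ctrl
print(ctrl.job_done())"
```

```text
the job is handed in; nothing more can be done
None
```

The jar stands upright in the vee, clamped by turning the knob to about 2.29 rad; I estimate the grip at 10 N (from the knob torque, not measured directly), the knob is released, and the job is handed in, verdict not shown.

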